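Pack rock cores down a sample tube with the ramrod

TASK

A first rock core is stuck part way down the upright white sample tube. Put the slimmer of the two cores from the rack into the tube on top of it, then take the ramrod from its stand and push both cores down until they bottom out on the unseen floor, which is set at a different height each time (the snug first core drags all the way, so resistance alone does not mean home), pressing them there firmly with about 15 N for half a second: much more cracks the stone. Put the ramrod back upright in its stand, fully down, and leave everything else where it is.

Things in the scene. Friction and masses are not known exactly. Their poses are not given: they have to be found in the camera images.
- tube: Fixed upright opaque white tube on a round black foot 90 mm across, 10 mm thick. Origin under the foot on the tube's axis, z up. Outside 36 mm across, 43 mm at the lip; bore 27 mm, flaring to about 34 mm over the top 8 mm. Mouth 140 mm above the origin. The first core (25 mm diameter, 40 mm long) is inside; its top starts 18 to 44 mm below the mouth.
- mouth (a point): Centre of the mouth, level with the lip. The slim core, let go in the mouth, slides freely down on to the first core and ends with its top between 18 mm above and 8 mm below the lip. Pushed, the first core drags with about 6 N all the way and stays where it is left. The floor is set at an unseen height: bottomed out, the slim core's top is 30 to 52 mm below the mouth; there a rubber pad gives about 1 mm per 8 N and rises again when let go.
- slim_core: Loose grey stone cylinder, 25 mm diameter, 36 mm long, about 45 g; starts standing upright near the middle of one of the rack's two recesses (28 mm shows above the rack). Origin at the centre of its underside, z along its axis. Cracks if the ramrod presses it with more than 30 N.
- wide_core: Bystander: like the slim core but 32 mm diameter, too wide for the tube; stands in the rack's other recess. Origin at the centre of its underside. Which core stands in which recess varies.
- rack: Fixed light wooden block 60 x 150 x 30 mm (x, y, z) with two round recesses 36 mm wide and 8 mm deep, 40 mm either side of its middle along its y. Origin at the centre of its underside.
- rod: Ramrod, loose, 165 mm long, about 0.22 kg: a plain aluminium shaft 22 mm diameter from 0 to 85 mm, a collar 34 mm diameter from 85 to 91 mm, and a wooden grip 24 mm diameter from 91 to 165 mm. Origin at the centre of its flat foot, z up along its axis. Starts standing upright in the stand, foot 10 mm above the table.
- stand: Fixed wooden block 80 x 80 x 50 mm with one round hole in its top, 26 mm wide and 40 mm deep, in the middle. Origin at the centre of its underside, z up. A rod standing fully down in it has its foot 10 mm above the origin.
- beaker: Bystander: glass beaker, 68 mm across, 90 mm high, origin at its underside, beyond the tube.
- jar: Bystander: amber jar, 54 mm across, 75 mm high, origin at its underside.
- petri: Bystander: closed flat dish, 94 mm across, 16 mm high, origin at its underside.
- slide_box: Bystander: wooden slide box, about 85 x 100 x 34 mm, origin at its underside.
- rock: Bystander: rough rock, 60 mm across, 37 mm high, origin at its underside.
- lens: Bystander: hand lens lying flat, ring 56 mm across, 7 mm thick, handle to its -x out to 100 mm; origin under the ring's centre.
- tweezers: Bystander: steel tweezers lying flat, 120 mm long along x, 6 mm high, origin under their middle.
Not all that is in view belongs to the job. What is shaped like the slim_core but blue or pink is not meant.

How it is judged:
By the outcome, as a careful person would: the job done as asked, in the order asked, and still so for the second after the job is handed in, with the robot touching nothing.
It also fails if it takes over 72 s, if anything falls off the work surface, if the arm or the gripper's body presses on something with over 40 N, if the wrist force passes 120 N, or if a joint passes its speed limit or range.

ROBOT

A 6-joint arm with a two-finger parallel gripper is mounted at the origin on the work surface. World frame = base frame: x ahead of the robot, y to its left, z up, the work surface at z = 0. Lengths are in m, angles in rad, forces in N, time in s.
With the tool pointing down it reaches from about 0.3 to 0.75 m from the base axis. Payload 8.5 kg.
Tool frame: the origin (TCP) lies at the very end of the fingers, on their centre line; the grasp point (between the pads) lies 19 mm behind it; z points along the fingers, y is the line along which they close (so a half turn about z gives the same grasp; the last joint's range is limited). The gripper opens to 88 mm and grips with 3 to 60 N. Pads are 18 mm wide; open, the fingers measure 123 mm over their backs; the gripper's body (75 mm by 187 mm) begins 45 mm behind the grasp point.
Start: joints at [-1.403, 0.381, 1.297, -0, 1.464, -0.215], TCP at [0.205, -0.51, 0.201] pointing down, gripper open.
Joint ranges: [-3.11, 3.11], [-0.89, 2.33], [0.22, 2.48], [-1.42, 4.56], [0.17, 2.85], [-2.88, 2.88]. Speed limits (rad/s): [2.39, 2.39, 3.14, 3.14, 3.14, 3.14].

INTERFACE

Orientations are given as a rotation vector (axis times angle).
In Python, from workcell import status, cams, bot gives the robot as it stands.
- The arm moves only by the tool servo_tool, never from a script. Its arguments are lists of equal length, an entry for each row: "xyz": the shift along the tool's x, y, z in m, a list of three; "yaw": the turn about the tool's z in rad. A call has 1 to 8 rows; each row is the pose to reach, as a shift and turn from the pose commanded when the call began, along the tool's axes at that moment; what a row does not reach only later rows make up. A row lasts 1/12 s, in which the tool goes at most 41.7 mm and 7.16 degrees, less where a joint would pass 70% of its speed; a pose out of reach is approached as far as the arm can. A call with a gripper value outside its range is refused whole. "fingers" is the opening, from 0 (shut) to 1 (fully open), set as the call begins (left out, the last holds). The fingers move at their own pace and stop on an object; "newtons" is the grip in N (left out, the last holds). Time passes only in rows, so rows that repeat a pose let the fingers close. It gives the time, the measured TCP pose, the force, the opening and the grip force at its end, in the units of the state.
- status.get_obs(): the state, without advancing time (a new reading comes with each control period).
- cams.capture(name): name is "scene" or "top" or "wrist"; returns a dict with "frame" (400x640x3 uint8, red, green, blue), "K" (3x3 intrinsics, pixels), "R" (3x3) and "t" (3): a world point X has camera coordinates R X + t; the wrist camera has in their place "T_tool_cam" (4x4, takes a point from camera to tool coordinates, whose origin is the TCP and whose axes are the flange's). Camera axes: x right, y down, z forward; pixel columns grow to the right and rows downward; lengths in m; the calibration is good to about 2 mm. The wrist camera is an equidistant fisheye: a pixel r from the principal point sees the ray r / f radians off the axis. A picture is of the moment at which its call begins: read the wrist's pose just before it. There is no depth.
- bot.finish_job(): hands the job in; it is judged then, once.
The state is a dict: "t": time; "qpos": joint angles; "dq": joint speeds; "joint_efforts": joint torques, N m; "position": TCP position; "eef_rot": TCP orientation; "wrist_force": force on the tool from outside, world axes, zero at the start; "wrist_torque": the same for the moment, N m; "gripper_width": finger opening in m; "grasp_force": force on a finger pad.
Only numpy, scipy, OpenCV 4.12 (cv2) and the standard library are available. Lean on these libraries where they do the work, as an engineer would, in place of code of your own. Each camera call takes 0.05 s, during which the arm holds its last target. There are 200 camera calls.

## Working session

There is one attempt and no reset: what is moved stays moved. The work goes in short steps, Python scripts to look and compute and a tool call to move; the robot and the scene stay as the last step left them, time stands still between calls to the robot, and variables do not carry over. Pictures are saved under pics/ and viewed, at most 10 in all, crops included, and the job is handed in when it is done.

Besides the shell and the picture viewer there is one more tool, called after ">>>" by a JSON object that holds its "op" and its "data". servo_tool: Moves the arm, as the interface text tells. Its arguments: {"type":"object","properties":{"xyz":{"type":"array"},"yaw":{"type":"array"},"fingers":{"type":"number"},"newtons":{"type":"number"}},"required":["xyz","yaw"]}

```bash
mkdir -p pics; ls; python3 - <<'E'
from workcell import status,cams
import cv2,numpy as np
o=status.get_obs();print({k:np.round(v,3).tolist() for k,v in o.items()})
for n in("scene","top"):
    c=cams.capture(n);cv2.imwrite(f"pics/{n}0.png",c["frame"][:,:,::-1])
    print(n,c["K"].tolist(),np.round(c["R"],4).tolist(),np.round(c["t"],4).tolist())
c=cams.capture("wrist");print(c["K"],c["T_tool_cam"])
E
```

```text
pics
{'t': 0.0, 'qpos': [-1.403, 0.381, 1.298, 0.0, 1.464, -0.215], 'dq': [0.001, -0.0, 0.001, -0.001, 0.0, 0.0], 'joint_efforts': [-0.001, -43.792, -22.456, 0.071, 0.035, -0.0], 'position': [0.205, -0.51, 0.2], 'eef_rot': [-3.083, -0.597, -0.0], 'wrist_force': [-0.235, -0.136, -0.425], 'wrist_torque': [0.034, 0.0, -0.024], 'grasp_force': 0.0, 'gripper_width': 0.088}
scene [[424.53303766360983, 0.0, 320.3580597885923], [0.0, 424.53303766360983, 197.73063938738719], [0.0, 0.0, 1.0]] [[-0.5993, 0.8003, 0.0195], [0.5373, 0.4201, -0.7313], [-0.5935, -0.4278, -0.6818]] [0.2774, -0.2114, 1.3568]
top [[478.3071251878228, 0.0, 319.5846052770298], [0.0, 478.3071251878228, 198.39898439117917], [0.0, 0.0, 1.0]] [[-0.0093, -0.9996, -0.0275], [-0.9963, 0.0116, -0.0857], [0.0859, 0.0266, -0.9959]] [0.0538, 0.5552, 1.0593]
[[309.70691629   0.         316.79500333]
 [  0.         309.70691629 202.17835523]
 [  0.           0.           1.        ]] [[ 1.26884930e-03 -9.59662618e-01 -2.81151292e-01  7.18492889e-02]
 [ 9.99999163e-01  1.14644583e-03  5.99844382e-04  9.57832319e-04]
 [-2.53323502e-04 -2.81151818e-01  9.59663270e-01 -1.85997198e-01]
 [ 0.00000000e+00  0.00000000e+00  0.00000000e+00  1.00000000e+00]]
```

View pics/scene0.png

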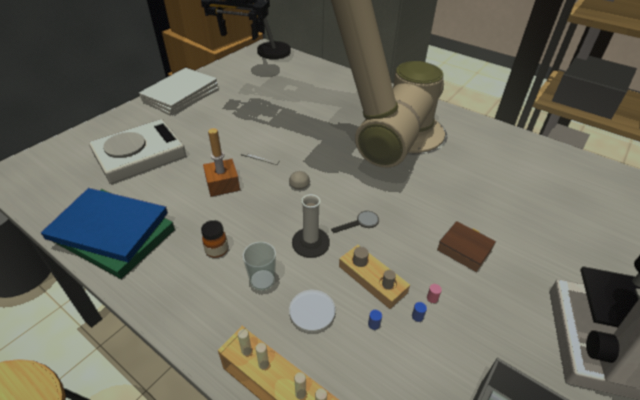

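View pics/top0.png

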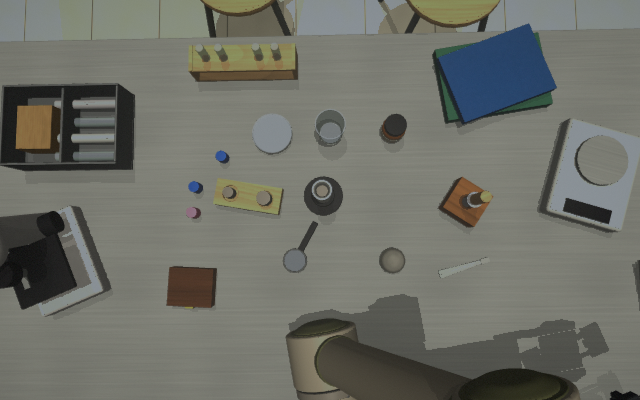

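The scene view shows the tube at (311,225), the rack's slim core at (389,280), its wide core at (361,257), and the rod in its stand at (217,160). In the top view the tube mouth is at (322,190), the slim core at (229,191), the wide core at (264,198) and the rod grip end at (486,197).

```bash
cat > h.py <<'E'
import numpy as np,cv2
from scipy.spatial.transform import Rotation as Rn
from workcell import status,cams
def grab(n):
    o=status.get_obs();c=cams.capture(n)
    if n=="wrist":
        T=np.eye(4);T[:3,:3]=Rn.from_rotvec(o["eef_rot"]).as_matrix();T[:3,3]=o["position"]
        c["W"]=T@c["T_tool_cam"]
    return c
def ray(c,uv):
    K=c["K"];d=np.array([(uv[0]-K[0,2])/K[0,0],(uv[1]-K[1,2])/K[1,1]])
    if "W" in c:
        r=np.linalg.norm(d);v=np.r_[np.sin(r)*d/max(r,1e-9),np.cos(r)]
        return c["W"][:3,3],c["W"][:3,:3]@v
    return -c["R"].T@c["t"],c["R"].T@np.r_[d,1]
def plane(c,uv,z):
    o,d=ray(c,uv);return o+d*(z-o[2])/d[2]
def two(c1,u1,c2,u2):
    a,d=ray(c1,u1);b,e=ray(c2,u2)
    s=np.linalg.lstsq(np.c_[d,-e],b-a,rcond=None)[0];p,q=a+s[0]*d,b+s[1]*e
    return (p+q)/2,np.linalg.norm(p-q)
def totool(dp):  # world shift -> tool axes
    return Rn.from_rotvec(status.get_obs()["eef_rot"]).as_matrix().T@dp
E
python3 - <<'E'
from h import *
c=grab("top");s=grab("scene")
np.set_printoptions(precision=4,suppress=True)
for n,uv,z in[("mouth",(322,190),.14),("slim",(229,191),.058),("wide",(264,198),.058),("rodtop",(486,197),.175),("beaker",(329,125),.09),("jar",(397,122),.075),("lens",(295,260),.005),("rock",(392,260),.02),("foot",(323,196),.01)]:print(n,plane(c,uv,z))
for n,uv,z in[("mouth",(311,200),.14),("slim",(389,273),.058),("wide",(361,250),.058),("rodtop",(213,131),.175)]:print(n,plane(s,uv,z))
# rack corners, stand corners by colour
im=cv2.cvtColor(c["frame"],cv2.COLOR_RGB2HSV)
print(im[196,247],im[210,455],im[200,220])
a=c["frame"][160:225,180:510,::-1]
b=np.vstack([cv2.resize(a[:,:165],None,fx=4.5,fy=4.5,interpolation=2),cv2.resize(a[:,165:],None,fx=4.5,fy=4.5,interpolation=2)])
cv2.imwrite("pics/crop0.png",b)
E
```

```text
mouth [0.5628 0.0398 0.14  ]
slim [0.5716 0.2472 0.058 ]
wide [0.5552 0.1695 0.058 ]
rodtop [ 0.5418 -0.2777  0.175 ]
beaker [0.7087 0.0244 0.09  ]
jar [ 0.7166 -0.1238  0.075 ]
lens [0.4168 0.106  0.005 ]
rock [ 0.4157 -0.113   0.02  ]
foot [0.5625 0.0404 0.01  ]
mouth [0.5591 0.0435 0.14  ]
slim [0.5645 0.2514 0.058 ]
wide [0.5481 0.1722 0.058 ]
rodtop [ 0.5418 -0.2712  0.175 ]
[ 29  90 141] [ 14 150 121] [ 31  89 143]
```

View pics/crop0.png

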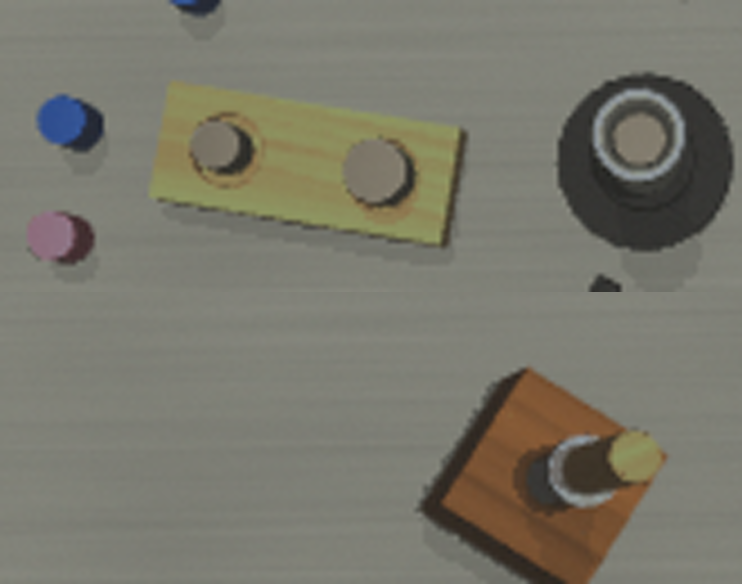

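The crop shows the slim core top at full-image (228.2,192.2), the wide one at (263.3,197.8), the mouth at (322,189.8) and the rod top at (486.3,196.4). The left core is clearly the slimmer one. I'll move over the rack and look from close by.

>>> {"op": "servo_tool", "data": {"xyz": [[0.015,-0.013,-0.02],[0.045,-0.04,-0.04],[0.075,-0.067,-0.04],[0.105,-0.094,-0.04],[0.135,-0.121,-0.04],[0.165,-0.148,-0.04],[0.195,-0.175,-0.04],[0.225,-0.202,-0.04]], "yaw": [0,0,0,0,0,0,0,0], "fingers": 1}}

```text
t: 0.92
position: [0.339, -0.2369, 0.2407]
eef_rot: [3.084, 0.597, 0.0]
wrist_force: [0.3, -1.2, 0.3]
gripper_width: 0.0878
grasp_force: 0.0
```

>>> {"op": "servo_tool", "data": {"xyz": [[0.03,-0.027,0],[0.06,-0.054,0],[0.09,-0.081,0],[0.12,-0.108,0],[0.15,-0.135,0],[0.18,-0.162,0],[0.21,-0.189,0],[0.24,-0.215,0]], "yaw": [0,0,0,0,0,0,0,0]}}

```text
t: 1.58
position: [0.4814, 0.0526, 0.2407]
eef_rot: [3.084, 0.598, 0.0]
wrist_force: [1.4, -1.3, 0.1]
gripper_width: 0.0883
grasp_force: 0.0
```

>>> {"op": "servo_tool", "data": {"xyz": [[0.03,-0.027,0],[0.06,-0.054,0],[0.09,-0.081,0],[0.12,-0.108,0.01],[0.14,-0.126,0.02],[0.148,-0.133,0.04],[0.148,-0.133,0.06],[0.148,-0.133,0.08]], "yaw": [-0.124,-0.247,-0.37,-0.494,-0.617,-0.741,-0.864,-0.988]}}

```text
t: 2.25
position: [0.5686, 0.2299, 0.1592]
eef_rot: [-2.424, -1.998, 0.001]
wrist_force: [0.7, -0.3, -0.3]
gripper_width: 0.088
grasp_force: 0.0
```

```bash
python3 - <<'E'
from h import *
c=grab("wrist");o=status.get_obs();print(o["t"],o["position"],o["eef_rot"],o["wrist_force"],o["qpos"])
cv2.imwrite("pics/w1.png",c["frame"][:,:,::-1])
E
```

```text
2.3 [0.56678749 0.22911876 0.1551558 ] [-2.41490226 -2.00383859  0.01035054] [-0.0059108   0.51475886 -3.62699343] [ 1.90778534e-01  5.25318809e-01  1.18702153e+00 -5.01132874e-05
  1.43674978e+00  3.76306140e-01]
```

View pics/w1.png

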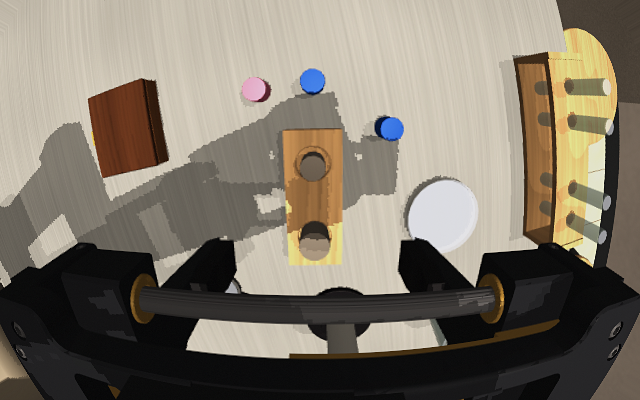

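The wrist view shows the slim core's top around (313,166) and the wide core at (315,243), with the rack between columns 283 and 342. I'll measure both tops precisely.

```bash
python3 - <<'E'
from h import *
np.set_printoptions(precision=4,suppress=True)
c=grab("wrist");o=status.get_obs();print(o["position"],o["eef_rot"])
f=c["frame"];cv2.imwrite("pics/w2.png",cv2.resize(f[120:270,270:360,::-1],None,fx=4,fy=4))
for uv in[(313,166),(315,243)]:print(plane(c,uv,.058))
hsv=cv2.cvtColor(f,cv2.COLOR_RGB2HSV)
for r in range(150,185,3):print(r,hsv[r,294:334:2,1])
for uv in[(285,130),(341,130),(289,264),(342,264)]:print(plane(c,uv,.03))
E
```

```text
[0.5671 0.2289 0.1574] [-2.428  -1.9885  0.0094]
[0.567  0.2524 0.058 ]
[0.5545 0.176  0.058 ]
150 [146 147 146 146 150 147 147 148 147 144 141 131 142 146 147 147 149 148
 146 145]
153 [146 146 146 148 145 150 151 119  56  65  70  67  76  62  34 147 148 149
 152 146]
156 [146 145 148 151 150 150  85  67  66  63  65  63  66  67  70  61 141 149
 149 150]
159 [145 147 152 149 150  47  66  63  67  63  65  65  64  65  64  65  88 149
 148 151]
162 [146 148 151 150 145  62  66  67  67  68  67  65  68  63  65  67  64 149
 147 149]
165 [146 151 150 150  98  66  66  67  67  63  67  65  67  64  64  64  64 141
 150 147]
168 [146 149 149 152 109  68  66  66  66  66  65  65  68  67  67  65  65 122
 149 151]
171 [146 148 148 151 124  65  67  69  67  68  68  68  64  66  68  70  62 144
 151 148]
174 [148 146 148 149 152  72  67  69  66  64  67  68  67  67  65  67  75 153
 148 147]
177 [149 149 148 148 150 153 106  61  66  66  67  65  68  70  62 125 151 149
 148 147]
180 [149 150 150 148 149 150 150 151 128 111 113 104 124 144 153 149 149 150
 147 147]
183 [150 150 150 148 150 152 149 149 148 148 150 149 148 150 150 152 149 149
 150 146]
[0.5449 0.2891 0.03  ]
[0.5999 0.2788 0.03  ]
[0.518  0.1432 0.03  ]
[0.577  0.1325 0.03  ]
```

View pics/w2.png

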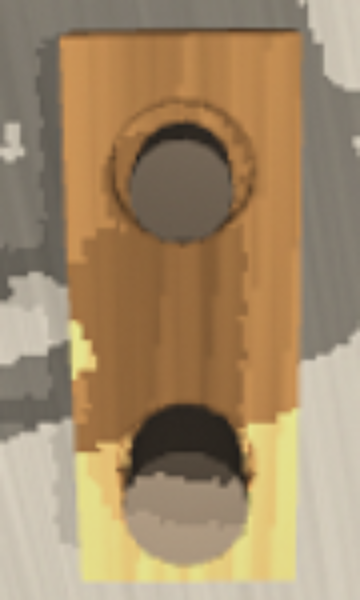

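Crop: the slim core's top face is centred at (315.4,167.7) and the wide one's at (316.3,247), so the slim core is at about (0.569, 0.250), which agrees with the top camera. I'll descend in two steps.

>>> {"op": "servo_tool", "data": {"xyz": [[0.01,-0.001,0.01],[0.021,-0.002,0.04],[0.021,-0.002,0.07],[0.021,-0.002,0.095],[0.021,-0.002,0.112],[0.021,-0.002,0.112],[0.021,-0.002,0.112],[0.021,-0.002,0.112]], "yaw": [0,0,0,0,0,0,0,0]}}

```text
t: 3.02
position: [0.572, 0.2504, 0.0506]
eef_rot: [2.433, 1.986, 0.005]
wrist_force: [-0.1, 0.6, 0.0]
gripper_width: 0.0877
grasp_force: 0.0
```

>>> {"op": "servo_tool", "data": {"xyz": [[0,-0.003,0.008],[0,-0.003,0.0165],[0,-0.003,0.0165],[0,-0.003,0.0165]], "yaw": [0,0,0,0]}}

```text
t: 3.35
position: [0.5676, 0.2505, 0.0318]
eef_rot: [-2.432, -1.988, 0.001]
wrist_force: [0.7, 0.5, 0.6]
gripper_width: 0.0881
grasp_force: 0.0
```

>>> {"op": "servo_tool", "data": {"xyz": [[0,0,0],[0,0,0],[0,0,0],[0,0,0],[0,0,0],[0,0,0],[0,0,0],[0,0,0]], "yaw": [0,0,0,0,0,0,0,0], "fingers": 0.15, "newtons": 15}}

```text
t: 4.02
position: [0.5679, 0.2506, 0.0322]
eef_rot: [-2.432, -1.989, -0.0]
wrist_force: [0.8, -0.3, -0.4]
gripper_width: 0.0368
grasp_force: 0.0
```

>>> {"op": "servo_tool", "data": {"xyz": [[0,0,0],[0,0,0],[0,0,0],[0,0,0]], "yaw": [0,0,0,0], "fingers": 0.15}}

```text
t: 4.35
position: [0.5679, 0.2506, 0.0321]
eef_rot: [-2.432, -1.989, 0.0]
wrist_force: [-0.1, -0.4, -0.1]
gripper_width: 0.0132
grasp_force: 0.0
```

```bash
python3 - <<'E'
from h import *
c=grab("wrist");s=grab("scene")
a=c["frame"][100:400,170:470,::-1];b=cv2.resize(s["frame"][200:320,320:460,::-1],None,fx=2.5,fy=2.5)
cv2.imwrite("pics/w3.png",np.hstack([a,b]))
E
```

```text
(no output)
```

View pics/w3.png

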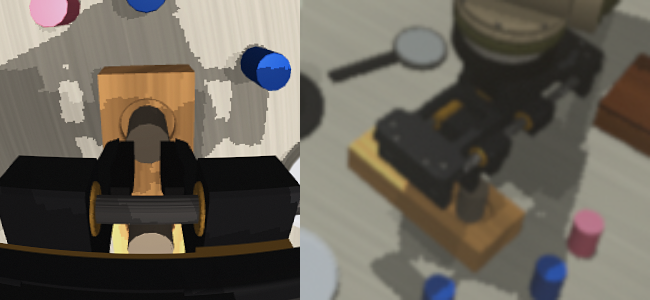

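View zoom.

The wrist crop shows the core still upright in its recess at about (318,245) full-frame, and the closed fingers (dark, from row 240) seem to be above it, so nothing was gripped. I'll check the fingertip height in the scene camera.

```bash
python3 - <<'E'
from h import *
np.set_printoptions(precision=4,suppress=True)
c=grab("wrist");s=grab("scene");o=status.get_obs()
p=o["position"];R=Rn.from_rotvec(o["eef_rot"]).as_matrix()
def pj(X):
    x=s["R"]@X+s["t"];x=s["K"]@x;return x[:2]/x[2]
a=cv2.resize(s["frame"][215:315,345:445,::-1],None,fx=4,fy=4,interpolation=2)
a=np.clip(a.astype(float)*1.8,0,255).astype(np.uint8)
for k,dz in enumerate((0,-.019,-.035,-.064)):
    q=pj(p+R@np.array([0,0,dz]));print(dz,q);cv2.circle(a,tuple(int(v) for v in (q-[345,215])*4),3,(0,0,255) if k==0 else (0,255,0),-1)
w=cv2.resize(c["frame"][190:290,266:366,::-1],None,fx=4,fy=4,interpolation=2)
W=np.linalg.inv(c["W"])
for X in(p,p+R@np.array([0,0,-.019])):
    x=W[:3,:3]@X+W[:3,3];th=np.arctan2(np.hypot(*x[:2]),x[2]);d=x[:2]/np.hypot(*x[:2])*th*c["K"][0,0]+c["K"][:2,2]
    cv2.circle(w,tuple(int(v) for v in (d-[266,190])*4),3,(0,0,255),-1)
cv2.imwrite("pics/z1.png",np.hstack([np.clip(w*1.5,0,255).astype(np.uint8),a]))
E
```

```text
0 [386.2454 281.3759]
-0.019 [387.3964 275.8898]
-0.035 [388.3924 271.1428]
-0.064 [390.2631 262.2271]
```

View pics/z1.png

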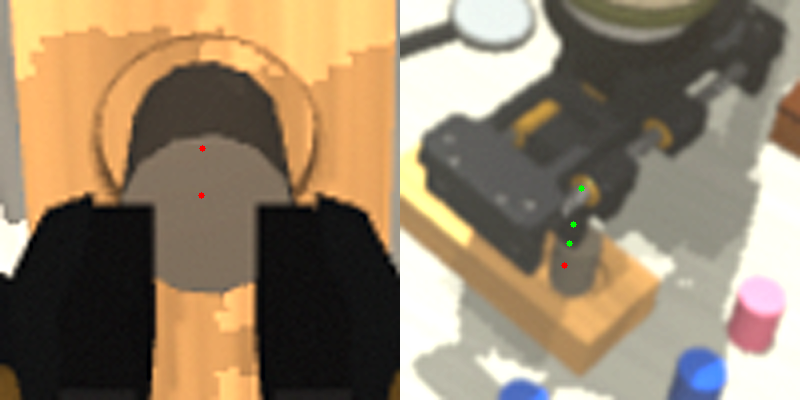

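The left crop shows the fingers over the core and occluding it, so their ends are above its top (about 35 mm higher than the reported TCP suggests). I'll open and go down 25 mm. Open fingers clear the rack's sides either way.

>>> {"op": "servo_tool", "data": {"xyz": [[0,0,0],[0,0,0],[0,0,0],[0,0,0],[0,0,0],[0,0,0],[0,0,0],[0,0,0]], "yaw": [0,0,0,0,0,0,0,0], "fingers": 1, "newtons": 5}}

```text
t: 5.22
position: [0.5679, 0.2506, 0.0322]
eef_rot: [-2.432, -1.989, -0.0]
wrist_force: [0.3, 0.2, 0.2]
gripper_width: 0.0646
grasp_force: 0.0
```

>>> {"op": "servo_tool", "data": {"xyz": [[0,0,0],[0,0,0],[0,0,0],[0,0,0.005],[0,0,0.01],[0,0,0.015],[0,0,0.015],[0,0,0.015]], "yaw": [0,0,0,0,0,0,0,0]}}

```text
t: 5.88
position: [0.5677, 0.2505, 0.0166]
eef_rot: [-2.432, -1.988, 0.001]
wrist_force: [0.0, 0.4, 0.4]
gripper_width: 0.088
grasp_force: 0.0
```

>>> {"op": "servo_tool", "data": {"xyz": [[0,0,0.005],[0,0,0.01],[0,0,0.01],[0,0,0.01]], "yaw": [0,0,0,0]}}

```text
t: 6.22
position: [0.5677, 0.2505, 0.0068]
eef_rot: [-2.432, -1.988, 0.001]
wrist_force: [0.0, 0.3, 0.7]
gripper_width: 0.0882
grasp_force: 0.0
```

```bash
python3 - <<'E'
from h import *
np.set_printoptions(precision=4,suppress=True)
c=grab("wrist");o=status.get_obs();print(o["position"],o["gripper_width"],o["wrist_force"])
cv2.imwrite("pics/w4.png",cv2.resize(c["frame"][130:350,170:470,::-1],None,fx=2.6,fy=2.6))
E
```

```text
[0.5679 0.2506 0.007 ] 0.08842080737515381 [-0.1087 -0.0933  0.4985]
```

View pics/w4.png

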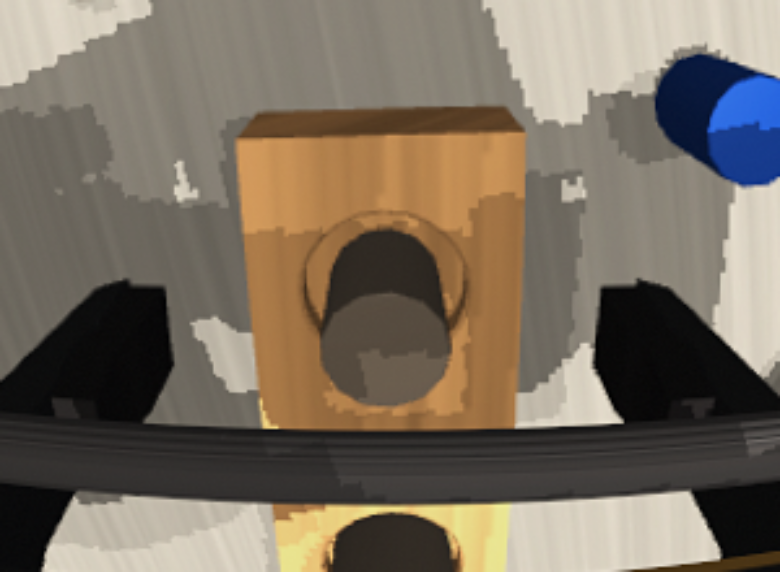

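The picture shows the core's top (width 50 px, at crop (387,350)) only slightly nearer than the finger ends, so the finger ends are around z ≈ 0.047, about 40 mm above the reported TCP. The finger centring is good. I'll go down another 12 mm and close.

>>> {"op": "servo_tool", "data": {"xyz": [[0,0,0.004],[0,0,0.008],[0,0,0.012],[0,0,0.012],[0,0,0.012]], "yaw": [0,0,0,0,0]}}

```text
t: 6.68
position: [0.5677, 0.2505, -0.0052]
eef_rot: [-2.432, -1.988, 0.001]
wrist_force: [0.6, -0.7, -0.4]
gripper_width: 0.0883
grasp_force: 0.0
```

>>> {"op": "servo_tool", "data": {"xyz": [[0,0,0],[0,0,0],[0,0,0],[0,0,0],[0,0,0],[0,0,0],[0,0,0],[0,0,0]], "yaw": [0,0,0,0,0,0,0,0], "fingers": 0.15, "newtons": 12}}

```text
t: 7.35
position: [0.5679, 0.2505, -0.0048]
eef_rot: [2.432, 1.989, 0.0]
wrist_force: [-1.1, 0.0, 0.1]
gripper_width: 0.037
grasp_force: 0.0
```

>>> {"op": "servo_tool", "data": {"xyz": [[0,0,0],[0,0,0],[0,0,0],[0,0,0],[0,0,0]], "yaw": [0,0,0,0,0]}}

```text
t: 7.77
position: [0.5679, 0.2506, -0.0048]
eef_rot: [2.432, 1.989, 0.0]
wrist_force: [-0.6, -0.6, 0.1]
gripper_width: 0.0248
grasp_force: 12.0
```

The core is gripped (24.8 mm). I'll lift it and travel to just short of the tube so the wrist camera can see the mouth.

>>> {"op": "servo_tool", "data": {"xyz": [[0,0,-0.01],[0,0,-0.03],[0,0,-0.065],[0,0,-0.1],[0,0,-0.135],[0,0,-0.165],[0,0,-0.165],[0,0,-0.165]], "yaw": [0,0,0,0,0,0,0,0]}}

```text
t: 8.43
position: [0.5683, 0.2507, 0.1622]
eef_rot: [2.431, 1.988, 0.005]
wrist_force: [0.5, -0.8, -0.9]
gripper_width: 0.0245
grasp_force: 12.0
```

>>> {"op": "servo_tool", "data": {"xyz": [[-0.02,0.003,0],[-0.055,0.008,0],[-0.095,0.0135,0],[-0.135,0.0193,0],[-0.175,0.025,0],[-0.215,0.031,0],[-0.25,0.036,0],[-0.258,0.037,0]], "yaw": [0,0,0,0,0,0,0,0]}}

```text
t: 9.1
position: [0.5519, -0.014, 0.1587]
eef_rot: [-2.435, -1.982, 0.004]
wrist_force: [-0.6, 0.3, 0.1]
gripper_width: 0.0245
grasp_force: 12.0
```

>>> {"op": "servo_tool", "data": {"xyz": [[0,0,0],[0,0,0],[0,0,0]], "yaw": [0,0,0]}}

```text
t: 9.35
position: [0.5527, -0.0082, 0.1596]
eef_rot: [-2.43, -1.989, 0.001]
wrist_force: [1.2, 0.1, -1.3]
gripper_width: 0.0248
grasp_force: 12.0
```

```bash
python3 - <<'E'
from h import *
np.set_printoptions(precision=4,suppress=True)
c=grab("wrist");o=status.get_obs();print(o["position"],o["eef_rot"],o["gripper_width"],o["wrist_force"])
print(plane(c,(316,202),.14))
cv2.imwrite("pics/w5.png",cv2.resize(c["frame"][100:320,190:440,::-1],None,fx=2.6,fy=2.6))
E
```

```text
[ 0.5528 -0.0081  0.1598] [-2.4296 -1.9903  0.0005] 0.024538431917601876 [ 0.2053  0.0665 -0.1072]
[0.5545 0.0028 0.14  ]
```

View pics/w5.png

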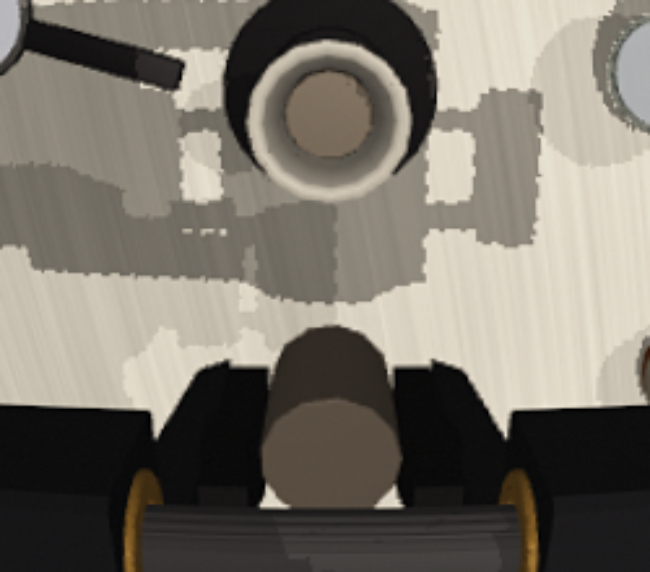

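The lip's outer circle is centred at full pixel (316.7,146.2) and 63.5 px wide. The held core hangs straight, with its top face at (317.3,275.4).

```bash
python3 - <<'E'
from h import *
np.set_printoptions(precision=4,suppress=True)
c=grab("wrist")
m=plane(c,(316.7,146.2),.14);k=plane(c,(317.3,275.4),.2226);print(m,k,"tool shift",totool(m-k),"vs TCP",totool(m-status.get_obs()["position"]))
E
```

```text
[0.5626 0.0407 0.14  ] [ 0.5533 -0.0076  0.2226] tool shift [ 0.0492 -0.0004  0.0826] vs TCP [ 0.0497 -0.      0.0199]
```

>>> {"op": "servo_tool", "data": {"xyz": [[0.02,0,0],[0.045,0,0],[0.0495,0,0.01],[0.0495,0,0.03],[0.0495,0,0.04],[0.0495,0,0.04],[0.0495,0,0.04]], "yaw": [0,0,0,0,0,0,0]}}

```text
t: 10.03
position: [0.5625, 0.0389, 0.1198]
eef_rot: [-2.431, -1.988, 0.001]
wrist_force: [0.3, -0.0, -0.3]
gripper_width: 0.0242
grasp_force: 12.0
```

>>> {"op": "servo_tool", "data": {"xyz": [[0,0,0.004],[0,0,0.008],[0,0,0.012],[0,0,0.0135],[0,0,0.0135]], "yaw": [0,0,0,0,0]}}

```text
t: 10.45
position: [0.5626, 0.0388, 0.1063]
eef_rot: [-2.432, -1.988, 0.001]
wrist_force: [-0.0, 0.2, -0.3]
gripper_width: 0.0246
grasp_force: 12.0
```

>>> {"op": "servo_tool", "data": {"xyz": [[0.0015,0,0.001],[0.0015,0,0.002],[0.0015,0,0.002]], "yaw": [0,0,0]}}

```text
t: 10.7
position: [0.5629, 0.0404, 0.1046]
eef_rot: [-2.432, -1.989, 0.0]
wrist_force: [0.3, 0.4, 0.1]
gripper_width: 0.0248
grasp_force: 12.0
```

>>> {"op": "servo_tool", "data": {"xyz": [[0,0,0],[0,0,0],[0,0,0],[0,0,0],[0,0,0],[0,0,0]], "yaw": [0,0,0,0,0,0], "fingers": 0.6}}

```text
t: 11.2
position: [0.5631, 0.0403, 0.1047]
eef_rot: [2.432, 1.989, 0.0]
wrist_force: [-0.3, -0.1, -0.7]
gripper_width: 0.053
grasp_force: 0.0
```

>>> {"op": "servo_tool", "data": {"xyz": [[0,0,-0.02],[0,0,-0.05],[0,0,-0.09],[-0.02,0,-0.11],[-0.045,0,-0.11],[-0.05,0,-0.11],[-0.05,0,-0.11],[-0.05,0,-0.11]], "yaw": [0,0,0,0,0,0,0,0]}}

```text
t: 11.87
position: [0.5529, -0.0084, 0.2141]
eef_rot: [-2.432, -1.987, 0.001]
wrist_force: [0.3, -0.1, -0.7]
gripper_width: 0.0529
grasp_force: 0.0
```

```bash
python3 - <<'E'
from h import *
np.set_printoptions(precision=4,suppress=True)
c=grab("wrist");o=status.get_obs();print(o["position"],o["gripper_width"],o["wrist_force"])
W=np.linalg.inv(c["W"])
x=W[:3,:3]@np.array([.5626,.0407,.14])+W[:3,3];d=x[:2]/np.hypot(*x[:2])*np.arctan2(np.hypot(*x[:2]),x[2])*309.7+c["K"][:2,2];print(d)
u,v=d.astype(int);f=c["frame"]
print(f[v,u-40:u+41:2].tolist());print(f[v-40:v+41:2,u].tolist())
s=grab("scene");f=s["frame"]
x=s["K"]@(s["R"]@np.array([.5626,.0407,.14])+s["t"]);u,v=(x[:2]/x[2]).astype(int);print(u,v,f[v-16:v+14,u].tolist())
cv2.imwrite("pics/w6.png",np.hstack([cv2.resize(c["frame"][80:230,240:390,::-1],(400,400)),cv2.resize(f[v-30:v+30,u-30:u+30,::-1],(400,400))]))
E
```

```text
[ 0.5529 -0.008   0.214 ] 0.05281320287805108 [-0.31    0.4015 -0.3291]
[316.4578 139.2021]
[[109, 104, 95], [106, 101, 92], [109, 104, 95], [68, 64, 58], [15, 15, 15], [16, 15, 15], [16, 15, 14], [25, 23, 22], [187, 178, 162], [191, 182, 165], [133, 125, 113], [84, 80, 72], [60, 57, 52], [117, 102, 86], [117, 104, 87], [117, 103, 87], [117, 103, 88], [118, 105, 88], [119, 105, 89], [119, 106, 90], [119, 104, 88], [120, 105, 90], [120, 106, 90], [120, 106, 90], [121, 106, 90], [120, 106, 90], [121, 107, 90], [123, 108, 92], [71, 65, 56], [88, 83, 75], [121, 114, 102], [181, 171, 155], [198, 188, 171], [13, 12, 12], [23, 21, 20], [23, 22, 22], [25, 23, 23], [28, 26, 26], [135, 129, 117], [138, 132, 122], [136, 129, 118]]
[[26, 23, 23], [27, 25, 25], [26, 24, 24], [27, 24, 24], [26, 23, 24], [26, 24, 23], [14, 13, 13], [21, 19, 20], [151, 143, 129], [187, 179, 162], [144, 136, 122], [77, 73, 67], [61, 56, 51], [57, 50, 42], [128, 114, 97], [123, 109, 94], [123, 108, 91], [122, 109, 92], [122, 106, 91], [121, 107, 91], [119, 104, 88], [118, 105, 88], [118, 104, 88], [117, 103, 88], [117, 103, 87], [115, 101, 85], [114, 100, 85], [111, 99, 83], [112, 97, 82], [111, 105, 93], [132, 125, 112], [196, 186, 170], [187, 177, 162], [6, 5, 6], [121, 115, 104], [136, 130, 118], [139, 132, 120], [137, 133, 122], [138, 132, 119], [137, 130, 118], [137, 130, 118]]
308 200 [[81, 79, 70], [85, 84, 76], [92, 91, 82], [108, 107, 97], [129, 127, 115], [141, 140, 127], [142, 142, 128], [127, 124, 111], [102, 98, 85], [89, 83, 71], [88, 82, 71], [88, 83, 70], [89, 82, 70], [88, 83, 71], [83, 78, 66], [75, 70, 60], [72, 67, 59], [72, 67, 58], [72, 67, 58], [71, 67, 58], [71, 67, 58], [87, 84, 73], [116, 114, 102], [109, 108, 97], [99, 98, 87], [101, 100, 89], [104, 102, 91], [104, 102, 91], [104, 102, 92], [103, 102, 92]]
```

The slim core (about 30 px wide) sits upright and centred in the mouth. Now to the rod: I'll stop short of it so the wrist camera sees the grip's end.

>>> {"op": "servo_tool", "data": {"xyz": [[-0.02,0.0026,0],[-0.055,0.007,0],[-0.095,0.012,0],[-0.135,0.0175,0],[-0.175,0.0226,0],[-0.215,0.028,0],[-0.255,0.033,0],[-0.295,0.038,0]], "yaw": [0,0,0,0,0,0,0,0], "fingers": 1}}

```text
t: 12.63
position: [0.5318, -0.3064, 0.2142]
eef_rot: [-2.43, -1.989, -0.0]
wrist_force: [0.2, 0.4, 0.9]
gripper_width: 0.0881
grasp_force: 0.0
```

>>> {"op": "servo_tool", "data": {"xyz": [[-0.02,0.003,0],[-0.03,0.004,0],[-0.03,0.004,0],[-0.03,0.004,0],[-0.03,0.004,0]], "yaw": [0,0,0,0,0]}}

```text
t: 13.05
position: [0.5303, -0.3336, 0.2148]
eef_rot: [-2.43, -1.991, -0.0]
wrist_force: [0.4, -0.0, 0.9]
gripper_width: 0.088
grasp_force: 0.0
```

```bash
python3 - <<'E'
from h import *
np.set_printoptions(precision=4,suppress=True)
c=grab("wrist");o=status.get_obs();print(o["position"],o["eef_rot"],o["gripper_width"],o["wrist_force"])
f=c["frame"];W=np.linalg.inv(c["W"])
x=W[:3,:3]@np.array([.5423,-.277,.175])+W[:3,3];d=x[:2]/np.hypot(*x[:2])*np.arctan2(np.hypot(*x[:2]),x[2])*309.7+c["K"][:2,2];print(d)
u,v=d.astype(int);h=cv2.cvtColor(f,cv2.COLOR_RGB2HSV);print(h[v-24:v+25:2,u].tolist());print(h[v,u-40:u+40:2].tolist())
np.save("rodh.npy",f)
cv2.imwrite("pics/w7.png",cv2.resize(f[60:260,220:420,::-1],None,fx=3,fy=3))
E
```

```text
[ 0.5303 -0.3337  0.2149] [-2.43   -1.9911 -0.0004] 0.08825184822403304 [-0.1801 -0.269   0.3093]
[317.6098 132.2435]
[[11, 185, 120], [12, 186, 118], [10, 43, 155], [11, 27, 181], [11, 32, 173], [15, 165, 91], [15, 147, 186], [16, 146, 196], [16, 144, 200], [16, 144, 205], [16, 144, 205], [16, 147, 200], [15, 147, 193], [15, 145, 190], [15, 146, 187], [15, 147, 180], [15, 147, 175], [15, 147, 174], [15, 148, 174], [15, 146, 176], [15, 146, 171], [12, 184, 111], [12, 184, 136], [12, 186, 136], [12, 185, 138]]
[[13, 160, 167], [12, 186, 174], [12, 187, 86], [12, 188, 91], [11, 186, 93], [11, 188, 91], [11, 185, 87], [12, 184, 83], [12, 182, 77], [12, 184, 79], [12, 186, 93], [12, 201, 95], [12, 48, 122], [16, 147, 179], [15, 148, 183], [15, 147, 182], [15, 148, 179], [15, 148, 177], [15, 146, 182], [16, 146, 189], [15, 147, 193], [16, 144, 203], [16, 144, 202], [16, 144, 196], [16, 147, 187], [15, 147, 182], [16, 148, 183], [15, 147, 185], [15, 105, 114], [12, 171, 124], [12, 185, 123], [12, 184, 137], [12, 184, 133], [12, 185, 131], [12, 188, 130], [11, 186, 130], [12, 186, 125], [12, 186, 118], [12, 129, 119], [18, 29, 132]]
```

View pics/w7.png

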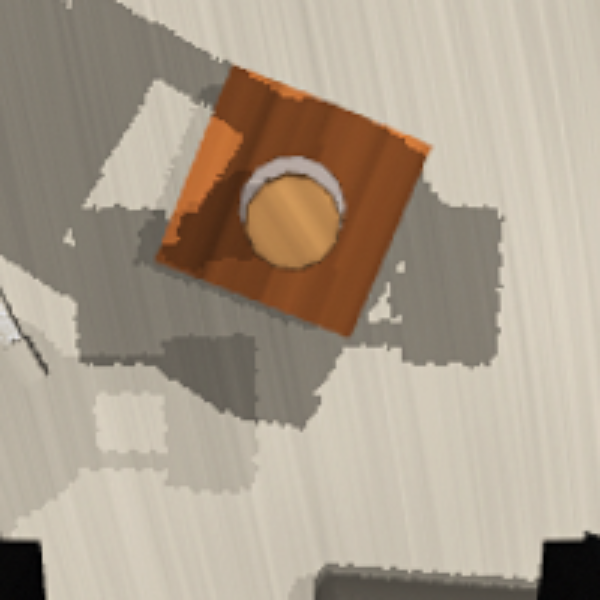

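The rod's grip end is a disc centred at full pixel (317.7,133.7); the stand's top corners are at (297.3,82.3), (363.7,108.7), (336.7,172.3) and (272.3,147). That was my tenth picture, so I'll use numbers from here.

```bash
python3 - <<'E'
from h import *
np.set_printoptions(precision=4,suppress=True)
c=grab("wrist");o=status.get_obs()
m=plane(c,(317.7,133.7),.175);print(m,totool(m-o["position"]))
q=[plane(c,p,.05) for p in[(297.3,82.3),(363.7,108.7),(336.7,172.3),(272.3,147)]];print(np.mean(q,0),[np.linalg.norm(q[i]-q[i-1]) for i in range(4)])
E
```

```text
[ 0.5422 -0.2781  0.175 ] [0.057  0.0007 0.04  ]
[ 0.5422 -0.279   0.05  ] [np.float64(0.0788839106626194), np.float64(0.08002879544378806), np.float64(0.0794176377285412), np.float64(0.07949576554418222)]
```

>>> {"op": "servo_tool", "data": {"xyz": [[0.02,0,0],[0.045,0.0005,0],[0.0565,0.0005,0],[0.0565,0.0005,0.02],[0.0565,0.0005,0.05],[0.0565,0.0005,0.08],[0.0565,0.0005,0.08],[0.0565,0.0005,0.08]], "yaw": [0,0,0,0,0,0,0,0]}}

```text
t: 13.82
position: [0.5413, -0.2797, 0.1345]
eef_rot: [-2.43, -1.988, 0.001]
wrist_force: [-0.1, -1.0, 0.5]
gripper_width: 0.088
grasp_force: 0.0
```

>>> {"op": "servo_tool", "data": {"xyz": [[0,0,0.01],[0,0,0.02],[0,0,0.022],[0,0,0.022]], "yaw": [0,0,0,0]}}

```text
t: 14.15
position: [0.5413, -0.2802, 0.1124]
eef_rot: [-2.432, -1.988, 0.0]
wrist_force: [0.8, 0.1, 0.4]
gripper_width: 0.088
grasp_force: 0.0
```

>>> {"op": "servo_tool", "data": {"xyz": [[0,0,0.002],[0,0,0.003],[0,0,0.003]], "yaw": [0,0,0]}}

```text
t: 14.4
position: [0.5415, -0.2803, 0.1098]
eef_rot: [2.432, 1.988, 0.0]
wrist_force: [-0.2, -0.0, 0.1]
gripper_width: 0.088
grasp_force: 0.0
```

>>> {"op": "servo_tool", "data": {"xyz": [[0.0018,0.0005,0.002],[0.0018,0.0005,0.003],[0.0018,0.0005,0.003]], "yaw": [0,0,0]}}

```text
t: 14.65
position: [0.5422, -0.2784, 0.1065]
eef_rot: [-2.432, -1.989, 0.0]
wrist_force: [-0.5, 0.4, 0.2]
gripper_width: 0.0881
grasp_force: 0.0
```

>>> {"op": "servo_tool", "data": {"xyz": [[0,0,0.002],[0,0,0.003],[0,0,0.003]], "yaw": [0,0,0]}}

```text
t: 14.9
position: [0.5421, -0.2785, 0.1034]
eef_rot: [-2.432, -1.988, 0.0]
wrist_force: [-0.0, 0.3, 0.7]
gripper_width: 0.0883
grasp_force: 0.0
```

>>> {"op": "servo_tool", "data": {"xyz": [[0,0,0.002],[0,0,0.003],[0,0,0.003]], "yaw": [0,0,0]}}

```text
t: 15.15
position: [0.5422, -0.2785, 0.1003]
eef_rot: [-2.432, -1.988, 0.0]
wrist_force: [-1.1, -0.1, 0.6]
gripper_width: 0.088
grasp_force: 0.0
```

>>> {"op": "servo_tool", "data": {"xyz": [[0,0,0.002],[0,0,0.003],[0,0,0.003],[0,0,0.003],[0,0,0.003],[0,0,0.003],[0,0,0.003],[0,0,0.003]], "yaw": [0,0,0,0,0,0,0,0], "fingers": 0.1, "newtons": 50}}

```text
t: 15.82
position: [0.5423, -0.2786, 0.0977]
eef_rot: [2.432, 1.989, 0.0]
wrist_force: [-0.1, 0.1, 0.4]
gripper_width: 0.037
grasp_force: 0.0
```

>>> {"op": "servo_tool", "data": {"xyz": [[0,0,0],[0,0,0],[0,0,0],[0,0,0],[0,0,0]], "yaw": [0,0,0,0,0]}}

```text
t: 16.23
position: [0.5422, -0.2786, 0.0976]
eef_rot: [-2.432, -1.988, 0.0]
wrist_force: [-0.4, -0.3, 0.4]
gripper_width: 0.0231
grasp_force: 50.0
```

>>> {"op": "servo_tool", "data": {"xyz": [[0,0,-0.01],[0,0,-0.03],[0,0,-0.05],[0,0,-0.08],[0,0,-0.11],[0,0,-0.14],[0,0,-0.165],[0,0,-0.177]], "yaw": [0,0,0,0,0,0,0,0]}}

```text
t: 16.9
position: [0.5426, -0.2788, 0.2789]
eef_rot: [2.428, 1.985, 0.002]
wrist_force: [0.8, -0.2, -2.2]
gripper_width: 0.0228
grasp_force: 50.0
```

>>> {"op": "servo_tool", "data": {"xyz": [[0,0,0],[0,0,0],[0,0,0]], "yaw": [0,0,0]}}

```text
t: 17.15
position: [0.5418, -0.2783, 0.2733]
eef_rot: [-2.43, -1.987, 0.001]
wrist_force: [-0.3, -0.5, -2.4]
gripper_width: 0.0229
grasp_force: 50.0
```

>>> {"op": "servo_tool", "data": {"xyz": [[0.015,-0.002,0],[0.045,-0.006,0],[0.083,-0.011,0],[0.122,-0.0165,0],[0.161,-0.022,0],[0.2,-0.027,0],[0.239,-0.0325,0],[0.275,-0.037,0]], "yaw": [0,0,0,0,0,0,0,0]}}

```text
t: 17.82
position: [0.5596, 0.0014, 0.2738]
eef_rot: [-2.43, -1.988, 0.002]
wrist_force: [1.2, -0.2, -2.2]
gripper_width: 0.0224
grasp_force: 50.0
```

>>> {"op": "servo_tool", "data": {"xyz": [[0.025,-0.0035,0],[0.038,-0.0055,0],[0.0415,-0.006,0],[0.0415,-0.006,0],[0.0415,-0.006,0],[0.0415,-0.006,0]], "yaw": [0,0,0,0,0,0]}}

```text
t: 18.32
position: [0.563, 0.0388, 0.2744]
eef_rot: [-2.434, -1.986, 0.001]
wrist_force: [-0.3, -0.5, -1.5]
gripper_width: 0.0224
grasp_force: 50.0
```

```bash
python3 - <<'E'
from h import *
np.set_printoptions(precision=4,suppress=True)
c=grab("wrist");o=status.get_obs();print(o["position"],o["eef_rot"],o["wrist_force"])
print("to mouth",totool(np.array([.5626,.0407,.14])-o["position"]))
print("qpos",o["qpos"])
E
```

```text
[0.563  0.0388 0.2745] [-2.434  -1.9862  0.0005] [ 0.1842  0.0503 -2.7404]
to mouth [ 0.0018 -0.0008  0.1345]
qpos [-0.1409  0.3675  1.1066 -0.0002  1.6677  0.061 ]
```

>>> {"op": "servo_tool", "data": {"xyz": [[0.0015,-0.0006,0.005],[0.0018,-0.0006,0.012],[0.0018,-0.0006,0.02],[0.0018,-0.0006,0.027],[0.0018,-0.0006,0.032],[0.0018,-0.0006,0.036],[0.0018,-0.0006,0.036]], "yaw": [0,0,0,0,0,0,0]}}

```text
t: 18.95
position: [0.5627, 0.042, 0.2382]
eef_rot: [-2.432, -1.989, 0.0]
wrist_force: [-1.0, -0.0, 0.1]
gripper_width: 0.0228
grasp_force: 50.0
```

>>> {"op": "servo_tool", "data": {"xyz": [[0,0,0.003],[0,0,0.006],[0,0,0.009],[0,0,0.012],[0,0,0.012]], "yaw": [0,0,0,0,0]}}

```text
t: 19.37
position: [0.5627, 0.042, 0.2261]
eef_rot: [-2.432, -1.988, 0.001]
wrist_force: [0.1, 0.1, 2.2]
gripper_width: 0.0225
grasp_force: 50.0
```

>>> {"op": "servo_tool", "data": {"xyz": [[0,0,0.003],[0,0,0.006],[0,0,0.009],[0,0,0.012],[0,0,0.012]], "yaw": [0,0,0,0,0]}}

```text
t: 19.78
position: [0.5626, 0.042, 0.2139]
eef_rot: [-2.432, -1.988, 0.001]
wrist_force: [-0.6, -0.5, 0.7]
gripper_width: 0.023
grasp_force: 50.0
```

>>> {"op": "servo_tool", "data": {"xyz": [[-0.0005,0,0.003],[-0.0012,0,0.006],[-0.0012,0,0.009],[-0.0012,0,0.009]], "yaw": [0,0,0,0]}}

```text
t: 20.12
position: [0.5624, 0.0409, 0.2049]
eef_rot: [-2.432, -1.988, 0.001]
wrist_force: [-0.5, 0.7, 2.3]
gripper_width: 0.0227
grasp_force: 50.0
```

>>> {"op": "servo_tool", "data": {"xyz": [[0,0,0.001],[0,0,0.002],[0,0,0.003],[0,0,0.003]], "yaw": [0,0,0,0]}}

```text
t: 20.45
position: [0.5625, 0.0409, 0.2025]
eef_rot: [-2.432, -1.989, 0.0]
wrist_force: [-1.1, 0.9, 2.6]
gripper_width: 0.0228
grasp_force: 50.0
```

>>> {"op": "servo_tool", "data": {"xyz": [[0,0,0.001],[0,0,0.002],[0,0,0.002]], "yaw": [0,0,0]}}

```text
t: 20.7
position: [0.5625, 0.0408, 0.2005]
eef_rot: [-2.432, -1.988, 0.0]
wrist_force: [-0.2, 0.9, 2.6]
gripper_width: 0.0226
grasp_force: 50.0
```

>>> {"op": "servo_tool", "data": {"xyz": [[0,0,0.001],[0,0,0.002],[0,0,0.002]], "yaw": [0,0,0]}}

```text
t: 20.95
position: [0.5625, 0.0409, 0.1984]
eef_rot: [-2.432, -1.989, 0.0]
wrist_force: [-0.2, 2.1, 1.9]
gripper_width: 0.0227
grasp_force: 50.0
```

>>> {"op": "servo_tool", "data": {"xyz": [[0,0,0.001],[0,0,0.002],[0,0,0.002]], "yaw": [0,0,0]}}

```text
t: 21.2
position: [0.5625, 0.0409, 0.1964]
eef_rot: [-2.432, -1.988, 0.0]
wrist_force: [-0.3, 0.5, 1.7]
gripper_width: 0.0228
grasp_force: 50.0
```

>>> {"op": "servo_tool", "data": {"xyz": [[0,0,0.001],[0,0,0.002],[0,0,0.002]], "yaw": [0,0,0]}}

```text
t: 21.45
position: [0.5628, 0.0409, 0.1954]
eef_rot: [2.431, 1.988, 0.002]
wrist_force: [-0.6, 0.3, 7.3]
gripper_width: 0.0226
grasp_force: 50.0
```

>>> {"op": "servo_tool", "data": {"xyz": [[0,0,0.0005],[0,0,0.0005],[0,0,0.0005]], "yaw": [0,0,0]}}

```text
t: 21.7
position: [0.5629, 0.0409, 0.1952]
eef_rot: [2.431, 1.988, 0.002]
wrist_force: [-2.4, 1.5, 10.6]
gripper_width: 0.0227
grasp_force: 50.0
```

>>> {"op": "servo_tool", "data": {"xyz": [[0,0,0.0005],[0,0,0.0005],[0,0,0.0005],[0,0,0.0005]], "yaw": [0,0,0,0]}}

```text
t: 22.03
position: [0.5629, 0.0409, 0.195]
eef_rot: [2.431, 1.988, 0.003]
wrist_force: [-1.6, 1.3, 11.0]
gripper_width: 0.0227
grasp_force: 50.0
```

>>> {"op": "servo_tool", "data": {"xyz": [[0,0,0.0004],[0,0,0.0004],[0,0,0.0004],[0,0,0.0004]], "yaw": [0,0,0,0]}}

```text
t: 22.37
position: [0.563, 0.0408, 0.1948]
eef_rot: [2.431, 1.987, 0.003]
wrist_force: [-2.5, 1.2, 12.7]
gripper_width: 0.0229
grasp_force: 50.0
```

>>> {"op": "servo_tool", "data": {"xyz": [[0,0,0.0001],[0,0,0.0001],[0,0,0.0001],[0,0,0.0001],[0,0,0.0001],[0,0,0.0001],[0,0,0.0001],[0,0,0.0001]], "yaw": [0,0,0,0,0,0,0,0]}}

```text
t: 23.03
position: [0.563, 0.0409, 0.1948]
eef_rot: [2.431, 1.987, 0.003]
wrist_force: [-2.1, 1.0, 12.6]
gripper_width: 0.0229
grasp_force: 50.0
```

Force rises about 8.8 N per mm, which matches the rubber pad, and roughly 15 N was held for 0.67 s: home. I'll withdraw the rod and return it.

>>> {"op": "servo_tool", "data": {"xyz": [[0,0,-0.003],[0,0,-0.01],[0,0,-0.025],[0,0,-0.045],[0,0,-0.065],[0,0,-0.085],[0,0,-0.085],[0,0,-0.085]], "yaw": [0,0,0,0,0,0,0,0]}}

```text
t: 23.7
position: [0.5626, 0.0407, 0.2778]
eef_rot: [2.432, 1.988, 0.0]
wrist_force: [-0.1, 0.9, -2.8]
gripper_width: 0.0227
grasp_force: 50.0
```

```bash
python3 - <<'E'
from h import *
np.set_printoptions(precision=4,suppress=True)
o=status.get_obs();print(o["position"],o["eef_rot"],o["wrist_force"],o["gripper_width"])
print(totool(np.array([.5422,-.2785,0])-o["position"]))
# tube mouth brightness as seen from the top camera, and core / rod edges in wrist view
c=grab("wrist");W=np.linalg.inv(c["W"])
def pj(X):
    x=W[:3,:3]@X+W[:3,3];n=np.hypot(*x[:2]);return x[:2]/n*np.arctan2(n,x[2])*309.7+c["K"][:2,2]
R=Rn.from_rotvec(o["eef_rot"]).as_matrix();p=o["position"]
for dz in(-.0774,-.0034,.0876):print(dz,pj(p-R@[0,0,1]*0+R@np.array([0,0,dz])))
E
```

```text
[0.5626 0.0407 0.2778] [2.4318 1.9883 0.0002] [-0.078   0.9176 -2.7648] 0.02271401728405544
[-0.3169  0.0433  0.2779]
-0.0774 [316.4345 293.7988]
-0.0034 [316.5505 229.1611]
0.0876 [316.6182 192.8192]
```

>>> {"op": "servo_tool", "data": {"xyz": [[-0.015,0.002,0],[-0.045,0.006,0],[-0.083,0.011,0],[-0.122,0.0165,0],[-0.161,0.022,0],[-0.2,0.027,0],[-0.239,0.0325,0],[-0.275,0.0375,0]], "yaw": [0,0,0,0,0,0,0,0]}}

```text
t: 24.42
position: [0.5437, -0.2381, 0.276]
eef_rot: [-2.43, -1.986, 0.002]
wrist_force: [0.3, 1.1, -2.2]
gripper_width: 0.0227
grasp_force: 50.0
```

>>> {"op": "servo_tool", "data": {"xyz": [[-0.025,0.0035,0],[-0.038,0.0055,0],[-0.0418,0.006,0],[-0.0418,0.006,0.03],[-0.0418,0.006,0.06],[-0.0418,0.006,0.09],[-0.0418,0.006,0.11],[-0.0418,0.006,0.11]], "yaw": [0,0,0,0,0,0,0,0]}}

```text
t: 25.08
position: [0.5407, -0.2752, 0.1634]
eef_rot: [-2.423, -1.985, 0.003]
wrist_force: [-1.1, 0.8, -2.7]
gripper_width: 0.023
grasp_force: 50.0
```

>>> {"op": "servo_tool", "data": {"xyz": [[0,0,0],[0,0,0],[0,0,0]], "yaw": [0,0,0]}}

```text
t: 25.33
position: [0.543, -0.2782, 0.17]
eef_rot: [2.429, 1.987, 0.001]
wrist_force: [-0.1, -0.3, -1.7]
gripper_width: 0.0228
grasp_force: 50.0
```

```bash
python3 - <<'E'
from h import *
np.set_printoptions(precision=4,suppress=True)
o=status.get_obs();print(o["position"],o["eef_rot"],o["wrist_force"],o["qpos"])
print(totool(np.array([.5422,-.2785,.0976])-o["position"]))
# rod tilt: shaft edges in scene, vs. projected upright axis
s=grab("scene");t=grab("top");h=cv2.cvtColor(s["frame"],cv2.COLOR_RGB2HSV)
def pj(c,X):
    x=c["K"]@(c["R"]@X+c["t"]);return x[:2]/x[2]
for z in(.06,.08,.1,.12):
    u,v=pj(s,np.array([*o["position"][:2],z]));f=s["frame"].astype(int);print(z,u,v,f[int(round(v)),int(u)-12:int(u)+13].sum(1).tolist())
E
```

```text
[ 0.543  -0.2782  0.17  ] [2.4291 1.9874 0.0012] [-0.0648 -0.2982 -1.7338] [-0.6673  0.5067  1.1759  0.0001  1.4557 -0.468 ]
[-0.0003 -0.0009  0.0724]
0.06 217.53198384293273 167.04654601575683 [285, 279, 251, 197, 173, 159, 153, 158, 160, 163, 164, 159, 153, 148, 143, 145, 149, 145, 149, 147, 151, 149, 149, 161, 166]
0.08 216.40663570226192 161.01591164022213 [457, 458, 462, 460, 456, 445, 440, 437, 421, 375, 286, 243, 249, 251, 247, 230, 210, 198, 203, 191, 167, 151, 147, 143, 142]
0.1 215.25301229171336 154.83375276454436 [439, 441, 442, 444, 447, 448, 447, 448, 432, 359, 263, 237, 244, 248, 247, 236, 220, 228, 320, 432, 452, 452, 452, 454, 457]
0.12 214.07003439513167 148.49428597129832 [442, 442, 442, 443, 444, 446, 446, 445, 414, 315, 246, 240, 249, 254, 247, 235, 219, 254, 362, 439, 452, 450, 451, 451, 451]
```

>>> {"op": "servo_tool", "data": {"xyz": [[0,-0.0009,0.005],[0,-0.0009,0.012],[0,-0.0009,0.02],[0,-0.0009,0.026],[0,-0.0009,0.028],[0,-0.0009,0.028]], "yaw": [0,0,0,0,0,0]}}

```text
t: 25.93
position: [0.5411, -0.2779, 0.1392]
eef_rot: [-2.431, -1.987, 0.001]
wrist_force: [-0.0, -0.7, -1.9]
gripper_width: 0.0232
grasp_force: 50.0
```

>>> {"op": "servo_tool", "data": {"xyz": [[0,0,0.002],[0,0,0.004],[0,0,0.006],[0,0,0.006]], "yaw": [0,0,0,0]}}

```text
t: 26.27
position: [0.5412, -0.278, 0.1338]
eef_rot: [-2.432, -1.988, 0.0]
wrist_force: [0.0, -0.2, -2.6]
gripper_width: 0.0228
grasp_force: 50.0
```

>>> {"op": "servo_tool", "data": {"xyz": [[-0.0003,0.0008,0.004],[-0.0003,0.0008,0.01],[-0.0003,0.0008,0.016],[-0.0003,0.0008,0.016]], "yaw": [0,0,0,0]}}

```text
t: 26.6
position: [0.5415, -0.2781, 0.1165]
eef_rot: [-2.43, -1.987, 0.001]
wrist_force: [-0.3, -0.8, -1.8]
gripper_width: 0.0227
grasp_force: 50.0
```

>>> {"op": "servo_tool", "data": {"xyz": [[0,0,0.004],[0,0,0.01],[0,0,0.016],[0,0,0.0175],[0,0,0.0175]], "yaw": [0,0,0,0,0]}}

```text
t: 27.02
position: [0.5418, -0.2784, 0.0999]
eef_rot: [-2.431, -1.988, 0.0]
wrist_force: [0.2, 0.3, -2.3]
gripper_width: 0.0229
grasp_force: 50.0
```

Still hanging free, about 2 mm to go.

>>> {"op": "servo_tool", "data": {"xyz": [[0,0,0.001],[0,0,0.002],[0,0,0.002]], "yaw": [0,0,0]}}

```text
t: 27.27
position: [0.5421, -0.2786, 0.0987]
eef_rot: [2.432, 1.988, 0.0]
wrist_force: [-0.2, -0.3, -1.8]
gripper_width: 0.0225
grasp_force: 50.0
```

>>> {"op": "servo_tool", "data": {"xyz": [[0,0,0.0005],[0,0,0.001],[0,0,0.001]], "yaw": [0,0,0]}}

```text
t: 27.52
position: [0.5421, -0.2786, 0.0977]
eef_rot: [2.432, 1.988, 0.0]
wrist_force: [-0.4, -0.3, -3.5]
gripper_width: 0.0229
grasp_force: 50.0
```

>>> {"op": "servo_tool", "data": {"xyz": [[0,0,0.0005],[0,0,0.001],[0,0,0.001]], "yaw": [0,0,0]}}

```text
t: 27.77
position: [0.5424, -0.2789, 0.0976]
eef_rot: [2.431, 1.988, 0.0]
wrist_force: [-0.5, 0.1, 4.9]
gripper_width: 0.023
grasp_force: 50.0
```

Bottomed at the original height (0.0976). I'll release and retreat upward.

>>> {"op": "servo_tool", "data": {"xyz": [[0,0,-0.0008],[0,0,-0.0008],[0,0,-0.0008],[0,0,-0.0008],[0,0,-0.0008],[0,0,-0.0008],[0,0,-0.0008],[0,0,-0.0008]], "yaw": [0,0,0,0,0,0,0,0], "fingers": 1}}

```text
t: 28.43
position: [0.542, -0.2785, 0.0974]
eef_rot: [-2.432, -1.988, 0.0]
wrist_force: [-0.5, -0.6, 0.6]
gripper_width: 0.0739
grasp_force: 0.0
```

>>> {"op": "servo_tool", "data": {"xyz": [[0,0,0],[0,0,0],[0,0,0],[0,0,-0.01],[0,0,-0.03],[0,0,-0.06],[0,0,-0.09],[0,0,-0.12]], "yaw": [0,0,0,0,0,0,0,0]}}

```text
t: 29.1
position: [0.5419, -0.2784, 0.2197]
eef_rot: [2.432, 1.988, 0.0]
wrist_force: [-0.9, -0.5, -0.9]
gripper_width: 0.0884
grasp_force: 0.0
```

>>> {"op": "servo_tool", "data": {"xyz": [[-0.02,0,0],[-0.05,0,0],[-0.057,0,0],[-0.057,0,0],[-0.057,0,0]], "yaw": [0,0,0,0,0]}}

```text
t: 29.52
position: [0.5307, -0.3341, 0.2175]
eef_rot: [-2.432, -1.988, -0.0]
wrist_force: [0.2, 0.0, -0.2]
gripper_width: 0.0883
grasp_force: 0.0
```

```bash
python3 - <<'E'
from h import *
np.set_printoptions(precision=4,suppress=True)
c=grab("wrist");o=status.get_obs();print(o["t"],o["position"],o["wrist_force"],o["gripper_width"])
h=cv2.cvtColor(c["frame"],cv2.COLOR_RGB2HSV)
m=((h[...,0]>=14)&(h[...,0]<=18)&(h[...,1]>125)&(h[...,1]<160)&(h[...,2]>120)).astype(np.uint8);m[:90]=0;m[180:]=0;m[:,:280]=0;m[:,360:]=0
k=max(cv2.findContours(m,0,2)[0],key=cv2.contourArea);e=cv2.fitEllipse(k);print("rod top",e,plane(c,e[0],.175))
# mouth from top camera: profile across the mouth now
t=grab("top");g=t["frame"].astype(int).sum(2)
print(g[190,308:338].tolist());print(g[176:206,322].tolist())
E
```

```text
29.5667 [ 0.5309 -0.3336  0.2176] [ 0.9794  0.2296 -0.3931] 0.08802130891795865
rod top ((316.20684814453125, 133.32083129882812), (29.196321487426758, 29.927574157714844), 116.9826431274414) [ 0.5417 -0.2782  0.175 ]
[163, 161, 167, 223, 453, 439, 286, 204, 236, 327, 375, 376, 380, 383, 381, 384, 384, 383, 381, 342, 205, 251, 440, 466, 216, 135, 163, 166, 168, 164]
[309, 165, 164, 225, 466, 438, 269, 220, 193, 231, 326, 331, 379, 383, 381, 386, 386, 383, 390, 388, 391, 279, 455, 447, 240, 182, 188, 125, 156, 158]
```

```bash
python3 -c "
from workcell import bot
print(bot.finish_job())"
```

```text
the job is handed in; nothing more can be done
None
```

The job is handed in: the slim core went into the tube, both cores were pressed home on the floor with about 15 N for over half a second (judged from the measured pad stiffness, not seen), and the ramrod is back upright, fully down in its stand.

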